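# Tip a circuit board over against a turning rest

### The job

Turn the framed circuit board over so that its solder side is up for inspection, without picking it up: push it with the fingertips against the steel slope of the turning rest until it tips up and stands leaning there, then, from behind the rest, push its top edge back over so that it falls onto its other face. Leave it lying flat on the worktop in front of the slope, and leave the other things where they are.

Things in the scene. Friction and masses are not known exactly. Their poses are not given: they have to be found in the camera images.
- board: circuit board in a plain grey frame, a 76 x 56 x 10 mm slab of about 80 g with half-round short ends, starting flat on the worktop, components up, its middle 8 to 10 cm in front of the slope's foot. Origin at the slab's middle (5 mm up when flat); x along the 76 mm sides (within 25 degrees of the rest's x at the start), y along the 56 mm sides, z out of the component side (chips; the other side has only rows of solder dots)
- corner0 (a point): corner of the board at x +38, y +28 mm, mid-thickness, board frame
- corner1 (a point): corner of the board at x +38, y -28 mm, mid-thickness, board frame
- corner2 (a point): corner of the board at x -38, y +28 mm, mid-thickness, board frame
- corner3 (a point): corner of the board at x -38, y -28 mm, mid-thickness, board frame
- rest: turning rest, fixed on the worktop: a slippery folded steel slope, 130 mm wide along y, that climbs from the worktop at 45 degrees for the first 8 mm, then at 65 degrees to a straight edge 38 mm high. Origin on the worktop at the middle of the slope's foot; x level, from the foot into the slope (roughly away from the robot); y along the foot; z up. Behind: ribs up to 34 mm high end at x = 47 mm, a 4 mm base at x = 65 mm
- rest_edge (a point): middle of the slope's top edge, 38 mm up, at x = 22 mm of the rest. A board whose rear edge is pushed along the worktop to the slope's foot stays leaning there at about 60 degrees; with its 76 mm side upwards its top edge is then 65 to 70 mm high, at x = 29 to 38 mm of the rest, so that some 30 mm stands above the rest and can be pushed back from behind, over the rest's edge
- vial_0: sample vial with a screw cap, 22 mm across, 48 mm high, upright, beside the rest at its +y end; origin under its middle
- objective_b: spare objective standing on its thread, 24 mm across, 36 mm high, in front of the rest towards its -y end; origin under its middle
- eyepiece: black eyepiece, 33 mm across, 45 mm high, standing behind the rest towards its -y end; origin under its middle
- adapter_ring: black adapter ring lying flat, 39 mm across, 14 mm high, in front of the rest towards its +y end; origin under its middle
- dropper_bottle_b: dropper bottle, 33 mm across, 84 mm high, at the left; origin under its middle
- vial_3: sample vial with a screw cap, 22 mm across, 52 mm high, at the left; origin under its middle
- petri_dish: clear shallow dish, 60 mm across, 13 mm high, at the right; origin under its middle
Things that resemble listed ones, but are neither listed nor needed, are in the scene too. Leave any orange look-alike of the board alone.

How it is judged:
On the way:
1. the board has been pushed up against the slope and stands there, tipped up by 50 to 85 degrees (angle between board's own z axis and vertical between 0.87 and 1.48 rad and contact force between board and rest above 0.02 N), for 0.2 s.
At the end, for the whole second after the job is handed in: The board lies still and flat on the worktop with its solder side up (within 8 degrees), its middle 15 to 160 mm in front of the foot of the slope and within 90 mm of the slope's midline (angle between board's own z axis and vertical above 3 rad and height (world z) of board below 0.009 m and linear speed of board below 0.01 m/s and x of board in the frame of rest between -0.16 and -0.015 m and y of board in the frame of rest between -0.09 and 0.09 m); the robot touches nothing.
It fails at once if the board is lifted clear of the worktop: all four corners more than 15 mm up (height (world z) of each of corner0, corner1, corner2, corner3 above 0.015 m).
It fails at once if another thing is moved more than 20 mm (distance of any of vial_0, objective_b, eyepiece, adapter_ring, dropper_bottle_b, vial_3, petri_dish from where it was at the start of the episode above 0.02 m).
It also fails if it takes over 51 s, if anything falls off the work surface, if the arm or the gripper's body presses on something with over 40 N, if the wrist force passes 120 N, or if a joint passes its speed limit or range.

### The arm

A 7-joint arm with a two-finger parallel gripper is mounted at the origin on a cart in front of the work surface, level with it; the furniture and walls round the work are solid. World frame = base frame: x ahead of the robot, y to its left, z up, the work surface at z = 0. Lengths are in m, angles in rad, forces in N, time in s.
With the tool pointing down it reaches from about 0.4 to 0.85 m from the base axis. Payload 10.4 kg.
Tool frame: the origin (TCP) lies on the centre line of the jaws, within the pads' length; the fingertips stand ahead of it and the grasp point (between the pads) lies 2 mm behind it (manip.tcp_to_tips is the z of the fingertips in the tool frame, in m); z points along the fingers, y is the line along which they close (so a half turn about z gives the same grasp; the last joint's range is limited). The gripper opens to 85 mm and grips with 20 to 120 N. Pads are 22 mm wide; open, the fingers measure 114 mm over their backs; the gripper's body (76 mm by 85 mm) begins 54 mm behind the grasp point. The pads swing forward as they close: fully open they stand 13 mm farther back than shut.
Start: joints at [1.294, 0.332, -0.065, 1.46, 0.022, 1.35, -0.088], TCP at [0.157, -0.605, 0.248] pointing down, gripper open.
Joint ranges: [-2.6, 2.6], [-0.5, 2.12], [-1.47, 1.34], [0.16, 2.42], [-1.27, 4.41], [0.06, 2.06], [-2.6, 2.6]. Speed limits (rad/s): [2.22, 2.22, 2.79, 2.79, 3.14, 3.14, 3.14].

### API

Orientations are given as [roll, pitch, yaw] about the fixed x, y, z axes, in that order (R = Rz(yaw) Ry(pitch) Rx(roll)).
In Python, from station import manip, get_image, get_calibration, find_in, place_of gives the robot as it stands.
- The arm moves only by the shell command python3 -m jog 'ROWS'. ROWS is JSON, a list of rows, each an object of numbers: "dx", "dy", "dz": the shift along the tool's x, y, z in cm; "rx", "ry", "rz": the turn, a rotation vector about the tool's x, y, z in rad; "gripper": the opening in per cent of the stroke, from 0 (shut) to 100 (fully open). In form: [{"dx": .., "dy": .., "dz": .., "rx": .., "ry": .., "rz": .., "gripper": ..}, ...]. A call has 1 to 5 rows; each row shifts and turns the commanded pose from where the row before left it, along the tool's axes as they then stand; what a row does not reach is not made up. A row lasts 1/12 s, in which the tool goes at most 41.7 mm and 7.16 degrees, less where a joint would pass 70% of its speed; a pose out of reach is approached as far as the arm can. A call is refused whole if a number of a shift passes 4.17 or a number of a turn 0.125, either way. A call with a gripper value outside its range is refused whole. The fingers move at their own pace and stop on an object; the grip force is fixed at half the most. Time passes only in rows, so rows that do not move let the fingers close. It gives the time, the measured TCP pose, the force, the opening and the grip force at its end, in the units of the state.
- manip.get_state(): the state, without advancing time (a new reading comes with each control period).
- get_image(name): name is "scene" or "top" or "wrist"; returns (picture, depth): 420x560x3 uint8, red, green, blue; 420x560 float32, m along the optical axis (not along the pixel's ray), 0 where there is no reading.
- get_calibration(name): a dict with "fov_y" (degrees; the focal length in pixels is half the picture's height over the tangent of half this angle, whatever the lens; pixels are square), "cx", "cy" (the principal point, pixels), "rvec" (rotation vector, rad) and "tvec" (3), from world to camera coordinates, as OpenCV has them; the wrist camera has in their place "hand_eye" (4x4, takes a point from camera to tool coordinates, whose origin is the TCP and whose axes are the flange's). Camera axes: x right, y down, z forward; pixel columns grow to the right and rows downward; lengths in m; the calibration is good to about 2 mm. A picture is of the moment at which its call begins: read the wrist's pose just before it. get_calibration takes no time and is no camera call.
- manip.job_done(): hands the job in; it is judged then, once.
Trained networks look in the newest picture that a camera, given by its name, has taken for a name from the list of things; names that differ only in an ending like _2 or _b are one class to them, and where a whole thing is asked for, a point or a joint stands for the part that bears it (a point fixed in the world has none). Each returns a list of dicts, best first, with "conf" (0 to 1); they miss things now and then, are a little off and sometimes report something else, mostly with a low value. They report only what shows in the picture. A call takes as long as a camera call. They do not tell look-alikes from the thing itself.
- find_in(camera, query): "location" ([x, y, z] in m, in world coordinates, good to about 4 mm: the middle of the surface that is visible of it).
- place_of(camera, query): "location" ([x, y, z] in m, in world coordinates, good to about 4 mm: a listed point, or the origin of a listed thing).
The state is a dict: "time_s": time; "q": joint angles; "qd": joint speeds; "effort": joint torques, N m; "ee_pos": TCP position; "ee_rot": TCP orientation; "wrist_force": force on the tool from outside, world axes, zero at the start; "moment": the same for the moment, N m; "width": finger opening in m; "grasp_force": force on a finger pad.
Only numpy, scipy, OpenCV 4.12 (cv2) and the standard library are available. Lean on these libraries where they do the work, as an engineer would, in place of code of your own. Each camera call takes 0.05 s, during which the arm holds its last target. There are 200 camera calls.

## Working session

There is one attempt and no reset: what is moved stays moved. The work goes in short steps, Python scripts to look and compute and a shell command to move; the robot and the scene stay as the last step left them, time stands still between calls to the robot, and variables do not carry over. Pictures are saved under pics/ and viewed, at most 10 in all, crops included, and the job is handed in when it is done.

```bash
mkdir -p pics; ls; cat > h.py <<'E'
import numpy as np,cv2
from station import manip,get_image,get_calibration,find_in,place_of
from scipy.spatial.transform import Rotation as R
def snap(cam,name=None):
    im,d=get_image(cam)
    if name: cv2.imwrite('pics/'+name+'.png',cv2.cvtColor(im,cv2.COLOR_RGB2BGR))
    return im,d
def cloud(cam,d):
    c=get_calibration(cam);h,w=d.shape;f=h/2/np.tan(np.radians(c['fov_y'])/2)
    v,u=np.mgrid[:h,:w]
    P=np.stack([(u-c['cx'])/f*d,(v-c['cy'])/f*d,d],-1)
    Rm=cv2.Rodrigues(np.array(c['rvec'],float))[0]
    W=(P-np.array(c['tvec']).ravel())@Rm
    W[d==0]=np.nan
    return W
def proj(cam,p):
    c=get_calibration(cam);f=210/np.tan(np.radians(c['fov_y'])/2)
    K=np.array([[f,0,c['cx']],[0,f,c['cy']],[0,0,1.]])
    return cv2.projectPoints(np.array(p,float).reshape(-1,3),np.array(c['rvec'],float),np.array(c['tvec'],float),K,None)[0][:,0]
E
python3 - <<'E'
from h import *
s=manip.get_state();print(s['time_s'],s['ee_pos'],s['ee_rot'],s['width'],manip.tcp_to_tips)
np.set_printoptions(precision=3,suppress=True)
for cam in('top','scene'):
    snap(cam,cam+'0');print(cam,get_calibration(cam))
    for q in 'board rest rest_edge corner0 corner1 corner2 corner3'.split()+(['vial_0','objective_b','eyepiece','adapter_ring','dropper_bottle_b','petri_dish'] if cam=='top' else []):
        for r in place_of(cam,q)[:3]: print(q,np.array(r['location']),round(r['conf'],2),proj(cam,r['location'])[0])
E
```

```text
pics
0.0 [ 0.15685261 -0.60463223  0.24752193] [-3.14017054e+00  4.62191091e-05  2.53840653e-01] 0.0850259760735065 0.017
top {'fov_y': 50.71722591496173, 'cx': 286.9728324150878, 'cy': 212.4576333614532, 'rvec': array([ 2.177, -2.182,  0.054]), 'tvec': array([0.036, 0.551, 1.178])}
board [0.485 0.176 0.003] 0.64 [235.545 237.003]
board [ 0.632 -0.127  0.002] 0.61 [346.211 183.166]
rest [0.572 0.13  0.002] 0.62 [252.578 205.343]
rest [0.549 0.355 0.002] 0.35 [170.777 213.86 ]
rest_edge [0.593 0.117 0.04 ] 0.8 [256.085 196.356]
corner0 [0.469 0.227 0.004] 0.84 [216.665 242.904]
corner0 [0.533 0.184 0.004] 0.78 [232.764 219.624]
corner0 [ 0.648 -0.171  0.   ] 0.74 [362.157 177.512]
corner1 [0.469 0.227 0.004] 0.84 [216.665 242.904]
corner1 [0.533 0.184 0.004] 0.78 [232.764 219.624]
corner1 [ 0.648 -0.171  0.   ] 0.74 [362.157 177.512]
corner2 [0.469 0.227 0.004] 0.84 [216.665 242.904]
corner2 [0.533 0.184 0.004] 0.78 [232.764 219.624]
corner2 [ 0.648 -0.171  0.   ] 0.74 [362.157 177.512]
corner3 [0.469 0.227 0.004] 0.84 [216.665 242.904]
corner3 [0.533 0.184 0.004] 0.78 [232.764 219.62
[... 844 characters left out ...]
 0.97 [251.611 246.778]
rest_edge [0.592 0.122 0.039] 0.74 [243.882 229.735]
corner0 [ 0.665 -0.098  0.006] 0.82 [277.206 177.523]
corner0 [0.504 0.136 0.004] 0.81 [271.991 261.654]
corner0 [0.474 0.229 0.007] 0.79 [255.636 297.281]
corner1 [ 0.665 -0.098  0.006] 0.82 [277.206 177.523]
corner1 [0.504 0.136 0.004] 0.81 [271.991 261.654]
corner1 [0.474 0.229 0.007] 0.79 [255.636 297.281]
corner2 [ 0.665 -0.098  0.006] 0.82 [277.206 177.523]
corner2 [0.504 0.136 0.004] 0.81 [271.991 261.654]
corner2 [0.474 0.229 0.007] 0.79 [255.636 297.281]
corner3 [ 0.665 -0.098  0.006] 0.82 [277.206 177.523]
corner3 [0.504 0.136 0.004] 0.81 [271.991 261.654]
corner3 [0.474 0.229 0.007] 0.79 [255.636 297.281]
```

```bash
python3 - <<'E'
from h import *
a=cv2.imread('pics/top0.png')[140:300,120:400];b=cv2.imread('pics/scene0.png')
cv2.imwrite('pics/topcrop.png',cv2.resize(a,(784,448),interpolation=cv2.INTER_CUBIC))
E
```

```text
(no output)
```

View pics/topcrop.png

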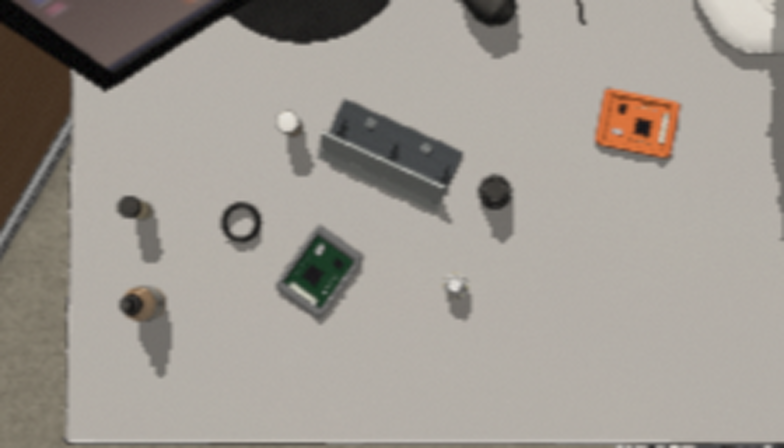

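View pics/scene0.png

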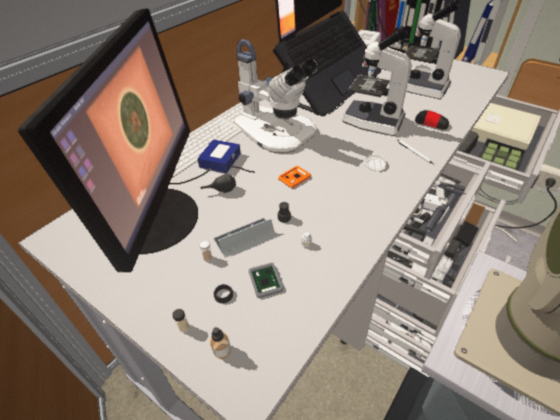

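The board is the grey-framed green one, at top px (235,237). The one at (346,183) is the orange look-alike and stays put. Next I'll measure the exact poses from depth.

```bash
cat >> h.py <<'E'
def boardpose(W,c=(0.487,0.178),zr=(0.004,0.02),rad=0.06):
    m=(W[...,2]>zr[0])&(W[...,2]<zr[1])&(np.hypot(W[...,0]-c[0],W[...,1]-c[1])<rad)
    p=W[m][:,:2].astype(np.float32)
    return p,cv2.minAreaRect(p*1000)
E
python3 - <<'E'
from h import *
np.set_printoptions(precision=4,suppress=True)
for cam in('top','scene'):
    im,d=snap(cam);W=cloud(cam,d)
    g=(abs(W[...,0]-.48)<.08)&(abs(W[...,1]-.17)<.1);print(cam,'table z',np.nanmedian(W[g][:,2]))
    p,r=boardpose(W);print('board',len(p),p.mean(0),r, cv2.boxPoints(r).tolist())
    n=(abs(W[...,0]-.58)<.1)&(abs(W[...,1]-.12)<.085)
    q=W[n&(W[...,2]>.034)&(W[...,2]<.046)];q=q[np.hypot(q[:,0]-.562,q[:,1]-.009)>.03];q=q[np.hypot(q[:,0]-.627,q[:,1]-.21)>.02]
    print('edge',len(q),q.mean(0)); l=cv2.fitLine(q[:,:2].astype(np.float32),cv2.DIST_HUBER,0,.01,.01).ravel();print(l,np.degrees(np.arctan2(l[0],-l[1])))
    t=(q[:,:2]-l[2:])@l[:2];print('ends',l[2:]+l[:2]*t.min(),l[2:]+l[:2]*t.max())
    for nm,c in dict(vial=(.627,.21),obj=(.469,.048),eye=(.562,.009),ring=(.531,.262)).items():
        k=(np.hypot(W[...,0]-c[0],W[...,1]-c[1])<.03)&(W[...,2]>.01);print(nm,W[k].mean(0),W[k][:,2].max() if k.any() else 0)
    # monitor: tall points near
    k=(W[...,2]>.1)&(W[...,0]<.85)&(W[...,1]>0)&(W[...,1]<.5)&(W[...,0]>.4);print('tall min x', np.nanmin(W[k],0) if k.any() else None)
E
```

```text
top table z 5.943320637906665e-05
board 498 [0.4863 0.1825] ((486.50457763671875, 185.9859619140625), (96.89866638183594, 105.12378692626953), 52.646278381347656) [[415.3270263671875, 179.3644256591797], [498.8904113769531, 115.58226013183594], [557.68212890625, 192.6074981689453], [474.1187438964844, 256.3896484375]]
edge 89 [0.5912 0.1175 0.0369]
[0.4197 0.9077 0.5863 0.1064] 155.18697
ends [0.5652 0.061 ] [0.6186 0.1763]
vial [0.6262 0.2063 0.0411] 0.05349631453352069
obj [0.4727 0.0488 0.0301] 0.03729783707546022
eye [0.5617 0.0112 0.0321] 0.04921732763561688
ring [0.5351 0.2571 0.0138] 0.01907129230317353
tall min x [0.6486 0.0506 0.1001]
scene table z 0.0007512952031632878
board 832 [0.4847 0.1855] ((485.6786804199219, 185.28244018554688), (59.69099426269531, 77.50533294677734), 57.898590087890625) [[436.990478515625, 180.59397888183594], [502.64593505859375, 139.40614318847656], [534.3668823242188, 189.9709014892578], [468.71142578125, 231.1587371826172]]
edge 164 [0.5909 0.1215 0.0369]
[0.4195 0.9077 0.5909 0.1215] 155.19434
ends [0.5638 0.0629] [0.6175 0.1789]
vial [0.6235 0.2131 0.0359] 0.05187608990274933
obj [0.4693 0.0563 0.0258] 0.038383074275713205
eye [0.5586 0.0179 0.0298] 0.047283485831437405
ring [0.5329 0.2626 0.0133] 0.016967701849569115
tall min x [0.6476 0.0499 0.1003]
```

```bash
python3 -m jog '[{"rz":0.1145,"gripper":35},{"rz":0.1145,"gripper":35},{"rz":0.1145,"gripper":35},{"rz":0.1145,"gripper":35},{"rz":0.1145,"gripper":35}]'
python3 -m jog '[{"rz":0.1145},{"dx":1.25,"dy":-3.64},{"dx":1.25,"dy":-3.64},{"dx":1.25,"dy":-3.64},{"dx":1.25,"dy":-3.64}]'
python3 -m jog '[{"dx":1.25,"dy":-3.64},{"dx":1.25,"dy":-3.64},{"dx":1.25,"dy":-3.64},{"dx":1.25,"dy":-3.64},{"dx":1.25,"dy":-3.64}]'
```

```text
invalid input at $[0]: expected keys dx, dy, dz, rx, ry, rz, gripper
invalid input at $[0]: expected keys dx, dy, dz, rx, ry, rz, gripper
invalid input at $[0]: expected keys dx, dy, dz, rx, ry, rz, gripper
```

All seven keys are required in every row.

```bash
python3 -m jog '[{"dx":0,"dy":0,"dz":0,"rx":0,"ry":0,"rz":0.1145,"gripper":35},{"dx":0,"dy":0,"dz":0,"rx":0,"ry":0,"rz":0.1145,"gripper":35},{"dx":0,"dy":0,"dz":0,"rx":0,"ry":0,"rz":0.1145,"gripper":35},{"dx":0,"dy":0,"dz":0,"rx":0,"ry":0,"rz":0.1145,"gripper":35},{"dx":0,"dy":0,"dz":0,"rx":0,"ry":0,"rz":0.1145,"gripper":35}]'
python3 -m jog '[{"dx":0,"dy":0,"dz":0,"rx":0,"ry":0,"rz":0.1145,"gripper":35},{"dx":1.25,"dy":-3.64,"dz":0,"rx":0,"ry":0,"rz":0,"gripper":35},{"dx":1.25,"dy":-3.64,"dz":0,"rx":0,"ry":0,"rz":0,"gripper":35},{"dx":1.25,"dy":-3.64,"dz":0,"rx":0,"ry":0,"rz":0,"gripper":35},{"dx":1.25,"dy":-3.64,"dz":0,"rx":0,"ry":0,"rz":0,"gripper":35}]'
python3 -m jog '[{"dx":1.25,"dy":-3.64,"dz":0,"rx":0,"ry":0,"rz":0,"gripper":35},{"dx":1.25,"dy":-3.64,"dz":0,"rx":0,"ry":0,"rz":0,"gripper":35},{"dx":1.25,"dy":-3.64,"dz":0,"rx":0,"ry":0,"rz":0,"gripper":35},{"dx":1.25,"dy":-3.64,"dz":0,"rx":0,"ry":0,"rz":0,"gripper":35},{"dx":1.25,"dy":-3.64,"dz":0,"rx":0,"ry":0,"rz":0,"gripper":35}]'
```

```text
time_s: 1.62
ee_pos: [0.157, -0.605, 0.2484]
ee_rot: [3.142, -0.0, -0.324]
wrist_force: [-0.7, -0.2, -0.5]
width: 0.0301
grasp_force: 0.0
time_s: 2.03
ee_pos: [0.2644, -0.4924, 0.2484]
ee_rot: [3.141, -0.0, -0.434]
wrist_force: [0.4, 0.4, -0.1]
width: 0.0299
grasp_force: 0.0
time_s: 2.45
ee_pos: [0.3976, -0.3534, 0.2487]
ee_rot: [3.141, -0.001, -0.433]
wrist_force: [0.9, -0.1, -0.8]
width: 0.03
grasp_force: 0.0
```

```bash
python3 -m jog '[{"dx":1.25,"dy":-3.64,"dz":0,"rx":0,"ry":0,"rz":0,"gripper":35},{"dx":1.25,"dy":-3.64,"dz":0,"rx":0,"ry":0,"rz":0,"gripper":35},{"dx":-1.87,"dy":-3.515,"dz":0,"rx":0,"ry":0,"rz":0,"gripper":35},{"dx":-1.87,"dy":-3.515,"dz":0,"rx":0,"ry":0,"rz":0,"gripper":35},{"dx":-1.87,"dy":-3.515,"dz":0,"rx":0,"ry":0,"rz":0,"gripper":35}]'
python3 -m jog '[{"dx":-1.87,"dy":-3.515,"dz":0,"rx":0,"ry":0,"rz":0,"gripper":35},{"dx":-1.87,"dy":-3.515,"dz":0,"rx":0,"ry":0,"rz":0,"gripper":35},{"dx":-1.87,"dy":-3.515,"dz":0,"rx":0,"ry":0,"rz":0,"gripper":35},{"dx":-1.87,"dy":-3.515,"dz":0,"rx":0,"ry":0,"rz":0,"gripper":35},{"dx":-1.87,"dy":-3.515,"dz":0,"rx":0,"ry":0,"rz":0,"gripper":35}]'
python3 -m jog '[{"dx":-1.87,"dy":-3.515,"dz":0,"rx":0,"ry":0,"rz":0,"gripper":35},{"dx":-1.87,"dy":-3.515,"dz":0,"rx":0,"ry":0,"rz":0,"gripper":35},{"dx":-1.87,"dy":-3.515,"dz":0,"rx":0,"ry":0,"rz":0,"gripper":35},{"dx":-1.87,"dy":-3.515,"dz":0,"rx":0,"ry":0,"rz":0,"gripper":35},{"dx":-1.87,"dy":-3.515,"dz":0,"rx":0,"ry":0,"rz":0,"gripper":35}]'
cat >> h.py <<'E'
O=np.array([.571,.128]);ex=np.array([.9077,-.4197]);ey=np.array([.4197,.9077])
def rest(p): p=np.asarray(p);return np.array([(p[:2]-O)@ex,(p[:2]-O)@ey])
E
python3 - <<'E'
from h import *
np.set_printoptions(precision=4,suppress=True)
s=manip.get_state();print(s['ee_pos'],rest(s['ee_pos']),s['ee_rot'])
h=np.array(get_calibration('wrist')['hand_eye']);im,d=snap('wrist','w1')
c=get_calibration('wrist');f=210/np.tan(np.radians(c['fov_y'])/2);v,u=np.mgrid[:420,:560]
P=np.stack([(u-c['cx'])/f*d,(v-c['cy'])/f*d,d],-1)@h[:3,:3].T+h[:3,3]
W=P@R.from_euler('xyz',s['ee_rot']).as_matrix().T+s['ee_pos'];W[d==0]=np.nan
for q in('board','rest','rest_edge'):
  for r in place_of('wrist',q)[:2]: print(q,r['location'],r['conf'],rest(r['location']))
p,r=boardpose(W);print(len(p),r,p.mean(0),rest(p.mean(0)))
E
```

```text
time_s: 2.87
ee_pos: [0.4431, -0.1781, 0.2481]
ee_rot: [-3.142, 0.0, -0.433]
wrist_force: [0.5, 0.2, -0.2]
width: 0.0298
grasp_force: 0.0
time_s: 3.28
ee_pos: [0.4316, 0.0205, 0.2486]
ee_rot: [3.141, -0.001, -0.433]
wrist_force: [1.5, 0.1, -0.6]
width: 0.0295
grasp_force: 0.0
time_s: 3.7
ee_pos: [0.4206, 0.2193, 0.2488]
ee_rot: [-3.141, -0.001, -0.434]
wrist_force: [1.0, -0.7, 0.1]
width: 0.0298
grasp_force: 0.0
[0.4206 0.2193 0.2488] [-0.1749  0.0198] [-3.1411 -0.0014 -0.4337]
board [0.4834, 0.1837, 0.0087] 0.76 [-0.1029  0.0138]
rest [0.5726, 0.1291, 0.0033] 0.56 [0.001  0.0017]
3603 ((484.03375244140625, 182.99192810058594), (56.00547409057617, 75.85445404052734), 54.26953887939453) [0.485  0.1825] [-0.1009  0.0133]
```

View pics/w1.png

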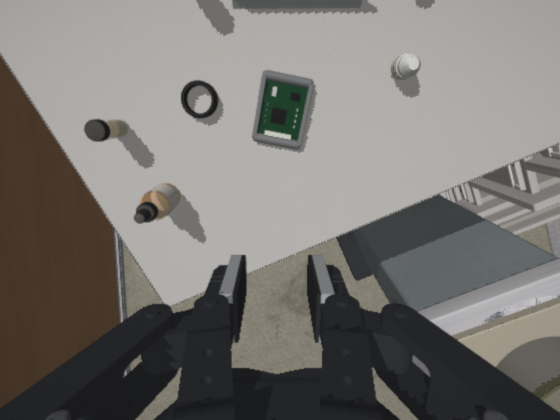

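The board shows at wrist px (283,110), with the fingers lined up in front of it. I'll descend now.

```bash
python3 -m jog '[{"dx":0,"dy":0,"dz":4.1,"rx":0,"ry":0,"rz":0,"gripper":35},{"dx":0,"dy":0,"dz":4.1,"rx":0,"ry":0,"rz":0,"gripper":35},{"dx":0,"dy":0,"dz":4.1,"rx":0,"ry":0,"rz":0,"gripper":35},{"dx":0,"dy":0,"dz":4.1,"rx":0,"ry":0,"rz":0,"gripper":35},{"dx":0,"dy":0,"dz":4.1,"rx":0,"ry":0,"rz":0,"gripper":35}]'
python3 -m jog '[{"dx":0,"dy":0,"dz":1.2,"rx":0,"ry":0,"rz":0,"gripper":35},{"dx":0,"dy":0,"dz":0.8,"rx":0,"ry":0,"rz":0,"gripper":35},{"dx":0,"dy":0,"dz":0.3,"rx":0,"ry":0,"rz":0,"gripper":35},{"dx":0,"dy":0,"dz":0,"rx":0,"ry":0,"rz":0,"gripper":35}]'
```

```text
time_s: 4.32
ee_pos: [0.424, 0.2171, 0.1065]
ee_rot: [-3.136, -0.0, -0.437]
wrist_force: [1.0, 1.1, -0.6]
width: 0.0301
grasp_force: 0.0
time_s: 4.65
ee_pos: [0.4226, 0.218, 0.0833]
ee_rot: [-3.138, 0.003, -0.435]
wrist_force: [1.0, 0.9, -0.3]
width: 0.03
grasp_force: 0.0
```

```bash
python3 -m jog '[{"dx":0,"dy":0,"dz":1.7,"rx":0,"ry":0,"rz":0,"gripper":35},{"dx":0,"dy":0,"dz":1.7,"rx":0,"ry":0,"rz":0,"gripper":35},{"dx":0,"dy":0,"dz":1.7,"rx":0,"ry":0,"rz":0,"gripper":35},{"dx":0,"dy":0,"dz":0.9,"rx":0,"ry":0,"rz":0,"gripper":35},{"dx":0,"dy":0,"dz":0,"rx":0,"ry":0,"rz":0,"gripper":35}]'; python3 -m jog '[{"dx":0,"dy":0,"dz":0,"rx":0,"ry":0,"rz":0,"gripper":35}]'
```

```text
time_s: 5.07
ee_pos: [0.4219, 0.2182, 0.0224]
ee_rot: [-3.139, 0.004, -0.434]
wrist_force: [-0.3, 0.6, 1.1]
width: 0.0302
grasp_force: 0.0
time_s: 5.15
ee_pos: [0.4226, 0.2188, 0.0238]
ee_rot: [-3.138, 0.003, -0.434]
wrist_force: [0.2, -0.1, 0.2]
width: 0.0297
grasp_force: 0.0
```

```bash
python3 -m jog '[{"dx":0,"dy":0,"dz":0.5,"rx":0,"ry":0,"rz":0,"gripper":35},{"dx":1.2,"dy":0,"dz":0,"rx":0,"ry":0,"rz":0,"gripper":35},{"dx":1.0,"dy":0,"dz":0,"rx":0,"ry":0,"rz":0,"gripper":35},{"dx":0.8,"dy":0,"dz":0,"rx":0,"ry":0,"rz":0,"gripper":35},{"dx":0.8,"dy":0,"dz":0,"rx":0,"ry":0,"rz":0,"gripper":35}]'; python3 -m jog '[{"dx":0.8,"dy":0,"dz":0,"rx":0,"ry":0,"rz":0,"gripper":35},{"dx":0.8,"dy":0,"dz":0,"rx":0,"ry":0,"rz":0,"gripper":35},{"dx":0.8,"dy":0,"dz":0,"rx":0,"ry":0,"rz":0,"gripper":35},{"dx":0.8,"dy":0,"dz":0,"rx":0,"ry":0,"rz":0,"gripper":35},{"dx":0.4,"dy":0,"dz":0,"rx":0,"ry":0,"rz":0,"gripper":35}]'
python3 - <<'E'
from h import *
np.set_printoptions(precision=4,suppress=True)
s=manip.get_state();print(s['ee_pos'],rest(s['ee_pos']))
im,d=snap('scene','s2');W=cloud('scene',d);p,r=boardpose(W,c=(.52,.16));print(len(p),r)
a=cv2.imread('pics/s2.png')[180:330,170:370];cv2.imwrite('pics/s2c.png',cv2.resize(a,(800,600),interpolation=cv2.INTER_CUBIC))
E
```

```text
time_s: 5.57
ee_pos: [0.4577, 0.2022, 0.0181]
ee_rot: [-3.138, 0.003, -0.434]
wrist_force: [-1.5, -0.3, 1.6]
width: 0.0296
grasp_force: 0.5
time_s: 5.98
ee_pos: [0.4903, 0.1871, 0.0177]
ee_rot: [-3.139, 0.003, -0.434]
wrist_force: [-1.1, 0.7, 0.1]
width: 0.0301
grasp_force: 0.6
[0.4903 0.1871 0.0177] [-0.0981  0.0198]
220 ((525.1875, 174.977783203125), (56.67048263549805, 100.13330078125), 68.89639282226562)
```

View pics/s2c.png

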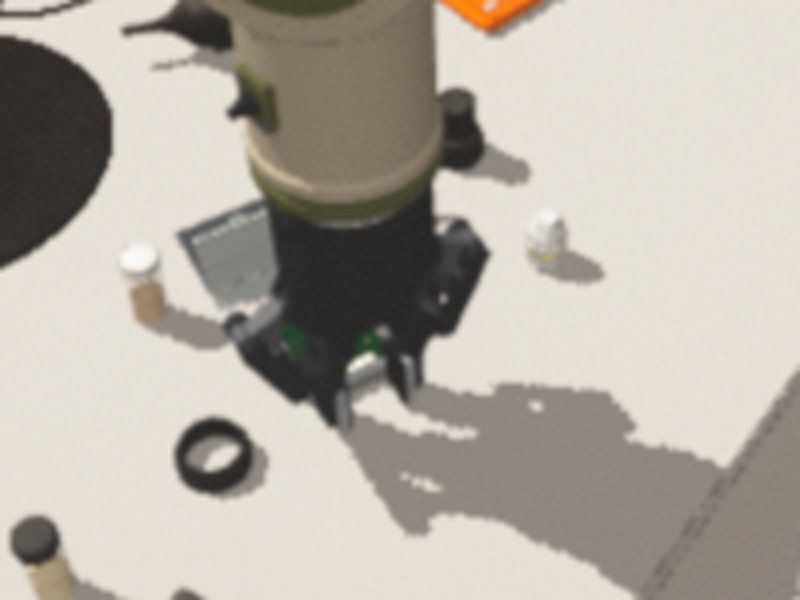

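The fingers (crop px ~(340,405) and (405,385)) are behind the board's near edge and pushing it square. Now the tipping push.

```bash
python3 -m jog '[{"dx":0.5,"dy":0,"dz":0,"rx":0,"ry":0,"rz":0,"gripper":35},{"dx":0.5,"dy":0,"dz":0,"rx":0,"ry":0,"rz":0,"gripper":35},{"dx":0.5,"dy":0,"dz":0,"rx":0,"ry":0,"rz":0,"gripper":35},{"dx":0.5,"dy":0,"dz":0,"rx":0,"ry":0,"rz":0,"gripper":35},{"dx":0.5,"dy":0,"dz":0,"rx":0,"ry":0,"rz":0,"gripper":35}]'; python3 -m jog '[{"dx":0.5,"dy":0,"dz":0,"rx":0,"ry":0,"rz":0,"gripper":35},{"dx":0.5,"dy":0,"dz":0,"rx":0,"ry":0,"rz":0,"gripper":35},{"dx":0.5,"dy":0,"dz":0,"rx":0,"ry":0,"rz":0,"gripper":35},{"dx":0.5,"dy":0,"dz":0,"rx":0,"ry":0,"rz":0,"gripper":35},{"dx":0.5,"dy":0,"dz":0,"rx":0,"ry":0,"rz":0,"gripper":35}]'
python3 -m jog '[{"dx":0.5,"dy":0,"dz":0,"rx":0,"ry":0,"rz":0,"gripper":35},{"dx":0.5,"dy":0,"dz":0,"rx":0,"ry":0,"rz":0,"gripper":35},{"dx":0.5,"dy":0,"dz":0,"rx":0,"ry":0,"rz":0,"gripper":35},{"dx":0.5,"dy":0,"dz":0,"rx":0,"ry":0,"rz":0,"gripper":35}]'
python3 - <<'E'
from h import *
np.set_printoptions(precision=4,suppress=True)
s=manip.get_state();print(s['ee_pos'],rest(s['ee_pos']))
im,d=snap('top','t3');im,d=snap('scene','s3')
a=cv2.imread('pics/s3.png')[180:330,170:370];b=cv2.imread('pics/t3.png')[150:260,190:320]
cv2.imwrite('pics/s3c.png',np.hstack([cv2.resize(a,(400,300),interpolation=cv2.INTER_CUBIC),cv2.resize(b,(355,300),interpolation=cv2.INTER_CUBIC)]))
E
```

```text
time_s: 6.45
ee_pos: [0.5119, 0.1771, 0.0174]
ee_rot: [-3.139, 0.004, -0.433]
wrist_force: [-2.8, 0.0, -1.1]
width: 0.0304
grasp_force: 0.8
time_s: 6.87
ee_pos: [0.5351, 0.1665, 0.0176]
ee_rot: [-3.139, 0.003, -0.433]
wrist_force: [0.1, 0.4, 0.2]
width: 0.03
grasp_force: 0.2
time_s: 7.2
ee_pos: [0.5531, 0.1581, 0.0174]
ee_rot: [-3.139, 0.003, -0.433]
wrist_force: [-1.8, 0.2, -1.2]
width: 0.0296
grasp_force: 0.3
[0.5531 0.1581 0.0174] [-0.0289  0.0198]
```

View pics/s3c.png

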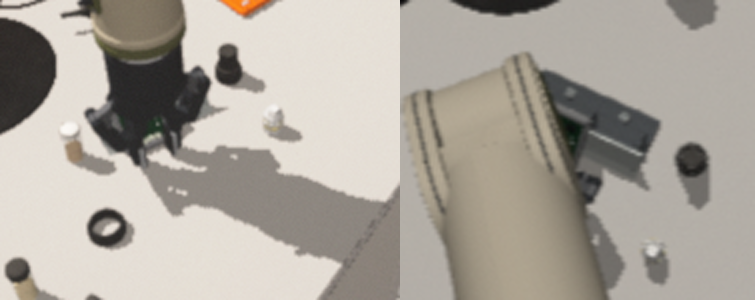

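The board is climbing the slope (green visible between the fingers). About 1 cm is left, so I'll take it slowly and watch the force.

```bash
python3 -m jog '[{"dx":0.4,"dy":0,"dz":0,"rx":0,"ry":0,"rz":0,"gripper":35},{"dx":0.3,"dy":0,"dz":0,"rx":0,"ry":0,"rz":0,"gripper":35},{"dx":0.2,"dy":0,"dz":0,"rx":0,"ry":0,"rz":0,"gripper":35}]';  python3 -m jog '[{"dx":0.15,"dy":0,"dz":0,"rx":0,"ry":0,"rz":0,"gripper":35},{"dx":0,"dy":0,"dz":0,"rx":0,"ry":0,"rz":0,"gripper":35}]'; python3 -c "
from h import *
s=manip.get_state();print(rest(s['ee_pos']),s['wrist_force'])"
```

```text
time_s: 7.55
ee_pos: [0.561, 0.1545, 0.0174]
ee_rot: [-3.139, 0.003, -0.433]
wrist_force: [-1.2, 0.7, -0.4]
width: 0.0299
grasp_force: 0.3
time_s: 7.72
ee_pos: [0.5624, 0.1538, 0.0174]
ee_rot: [-3.139, 0.003, -0.433]
wrist_force: [0.1, 0.1, 0.6]
width: 0.0301
grasp_force: 0.1
[-0.01862962  0.0197912 ] [0.10120461 0.08667064 0.55342208]
```

```bash
python3 -m jog '[{"dx":0.15,"dy":0,"dz":0,"rx":0,"ry":0,"rz":0,"gripper":35},{"dx":0,"dy":0,"dz":0,"rx":0,"ry":0,"rz":0,"gripper":35}]'; python3 -m jog '[{"dx":0.15,"dy":0,"dz":0,"rx":0,"ry":0,"rz":0,"gripper":35},{"dx":0,"dy":0,"dz":0,"rx":0,"ry":0,"rz":0,"gripper":35},{"dx":0,"dy":0,"dz":0,"rx":0,"ry":0,"rz":0,"gripper":35}]'
```

```text
time_s: 7.88
ee_pos: [0.563, 0.1537, 0.0174]
ee_rot: [-3.139, 0.004, -0.433]
wrist_force: [-3.3, 0.4, 1.6]
width: 0.0297
grasp_force: 1.8
time_s: 8.13
ee_pos: [0.5632, 0.1537, 0.0172]
ee_rot: [-3.14, 0.006, -0.432]
wrist_force: [-9.0, 1.8, 4.4]
width: 0.0301
grasp_force: 4.6
```

The force rose to 9 N, so the board is seated at the foot. I'll back away and look.

```bash
python3 -m jog '[{"dx":-0.5,"dy":0,"dz":0,"rx":0,"ry":0,"rz":0,"gripper":35},{"dx":-1.5,"dy":0,"dz":0,"rx":0,"ry":0,"rz":0,"gripper":35},{"dx":-3,"dy":0,"dz":0,"rx":0,"ry":0,"rz":0,"gripper":35},{"dx":-3,"dy":0,"dz":0,"rx":0,"ry":0,"rz":0,"gripper":35},{"dx":-3,"dy":0,"dz":0,"rx":0,"ry":0,"rz":0,"gripper":0}]'; python3 -m jog '[{"dx":-2,"dy":0,"dz":-3,"rx":0,"ry":0,"rz":0,"gripper":0},{"dx":0,"dy":0,"dz":-3,"rx":0,"ry":0,"rz":0,"gripper":0},{"dx":0,"dy":0,"dz":-3,"rx":0,"ry":0,"rz":0,"gripper":0},{"dx":0,"dy":0,"dz":-3,"rx":0,"ry":0,"rz":0,"gripper":0},{"dx":0,"dy":0,"dz":0,"rx":0,"ry":0,"rz":0,"gripper":0}]'
python3 - <<'E'
from h import *
np.set_printoptions(precision=4,suppress=True)
s=manip.get_state();print(s['ee_pos'],rest(s['ee_pos']))
def ana(W):
    rx=(W[...,:2]-O)@ex;ry=(W[...,:2]-O)@ey
    m=(abs(rx-.0)<.06)&(abs(ry)<.06)&(W[...,2]>.042)&(W[...,2]<.1)
    if m.sum(): print(m.sum(),'x',np.percentile(rx[m],[0,50,100]),'y',np.percentile(ry[m],[0,2,50,98,100]),'z',np.percentile(W[m][:,2],[0,98,100]))
im,d=snap('wrist','w4')
h=np.array(get_calibration('wrist')['hand_eye']);c=get_calibration('wrist');f=210/np.tan(np.radians(c['fov_y'])/2);v,u=np.mgrid[:420,:560]
P=np.stack([(u-c['cx'])/f*d,(v-c['cy'])/f*d,d],-1)@h[:3,:3].T+h[:3,3]
W=P@R.from_euler('xyz',s['ee_rot']).as_matrix().T+s['ee_pos'];W[d==0]=np.nan;ana(W)
for cam in('top','scene'):
    im,d=snap(cam,cam+'4');ana(cloud(cam,d))
a=cv2.imread('pics/scene4.png')[180:330,170:370];b=cv2.imread('pics/w4.png')
cv2.imwrite('pics/s4c.png',np.hstack([cv2.resize(a,(400,300),interpolation=cv2.INTER_CUBIC),cv2.resize(b,(400,300))]))
E
```

```text
time_s: 8.55
ee_pos: [0.4643, 0.1991, 0.0178]
ee_rot: [-3.138, 0.002, -0.434]
wrist_force: [-0.4, 0.5, 0.3]
width: 0.0189
grasp_force: 0.0
time_s: 8.97
ee_pos: [0.45, 0.2082, 0.1439]
ee_rot: [-3.131, -0.003, -0.433]
wrist_force: [0.5, 1.8, 0.3]
width: -0.0
grasp_force: 0.0
[0.45   0.2082 0.1439] [-0.1435  0.0221]
153 x [0.0123 0.0257 0.0349] y [-0.0078 -0.0069  0.0207  0.047   0.0482] z [0.0424 0.0705 0.0731]
246 x [0.0106 0.0245 0.0338] y [-0.0015  0.003   0.0288  0.0498  0.0502] z [0.0423 0.0692 0.0703]
```

View pics/s4c.png

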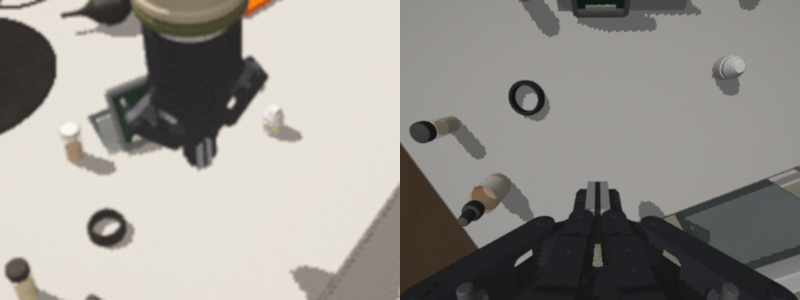

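The board leans on the slope (top edge 69 mm high, at rest x≈35 mm, y≈21 mm). Before going behind the rest, I'll check clearance to the monitor.

```bash
python3 - <<'E'
from h import *
np.set_printoptions(precision=3,suppress=True)
for cam in('top','scene'):
    im,d=snap(cam);W=cloud(cam,d);t=np.array([.657,.111])
    m=(W[...,2]>.08)&(W[...,0]>.6)
    D=np.hypot(W[...,0]-t[0],W[...,1]-t[1]);D[~m]=9
    for i in np.argsort(D.ravel())[:200:25]: print(cam,W.reshape(-1,3)[i],D.ravel()[i],np.unravel_index(i,D.shape))
E
```

```text
top [0.765 0.179 0.119] 0.12742984032430968 (np.int64(125), np.int64(229))
top [0.766 0.182 0.097] 0.12978859180135982 (np.int64(127), np.int64(229))
top [0.764 0.186 0.121] 0.1309324536686268 (np.int64(125), np.int64(226))
top [0.763 0.19  0.128] 0.13171404752183755 (np.int64(125), np.int64(224))
top [0.756 0.199 0.116] 0.13248340242218123 (np.int64(129), np.int64(221))
top [0.785 0.151 0.103] 0.13370734591781977 (np.int64(119), np.int64(241))
top [0.748 0.21  0.096] 0.13450127720923155 (np.int64(134), np.int64(218))
top [0.748 0.211 0.118] 0.13523568432234503 (np.int64(132), np.int64(216))
scene [0.767 0.178 0.112] 0.1286120366273821 (np.int64(189), np.int64(164))
scene [0.761 0.189 0.111] 0.130099657717094 (np.int64(193), np.int64(162))
scene [0.771 0.175 0.099] 0.13075658829301276 (np.int64(192), np.int64(165))
scene [0.774 0.171 0.115] 0.13124544457546214 (np.int64(185), np.int64(164))
scene [0.753 0.201 0.103] 0.13170360053769692 (np.int64(200), np.int64(161))
scene [0.773 0.176 0.13 ] 0.13239641556014012 (np.int64(181), np.int64(161))
scene [0.782 0.158 0.134] 0.1332144820095836 (np.int64(174), np.int64(164))
scene [0.784 0.152 0.106] 0.1339325798464299 (np.int64(182), np.int64(168))
```

```bash
python3 -m jog '[{"dx":2,"dy":0,"dz":-1,"rx":0,"ry":0,"rz":0,"gripper":0},{"dx":3.2,"dy":0,"dz":0,"rx":0,"ry":0,"rz":0,"gripper":0},{"dx":3.2,"dy":0,"dz":0,"rx":0,"ry":0,"rz":0,"gripper":0},{"dx":3.2,"dy":0,"dz":0,"rx":0,"ry":0,"rz":0,"gripper":0},{"dx":3.2,"dy":0,"dz":0,"rx":0,"ry":0,"rz":0,"gripper":0}]'; python3 -m jog '[{"dx":3.2,"dy":0,"dz":0,"rx":0,"ry":0,"rz":0,"gripper":0},{"dx":2.3,"dy":0,"dz":0,"rx":0,"ry":0,"rz":0,"gripper":0},{"dx":1,"dy":0,"dz":0,"rx":0,"ry":0,"rz":0,"gripper":0},{"dx":0,"dy":0,"dz":0,"rx":0,"ry":0,"rz":0,"gripper":0},{"dx":0,"dy":0,"dz":0,"rx":0,"ry":0,"rz":0,"gripper":0}]'
python3 -c "
from h import *
s=manip.get_state();print(rest(s['ee_pos']),s['ee_pos'],s['ee_rot'])"
```

```text
time_s: 9.63
ee_pos: [0.5822, 0.1436, 0.1458]
ee_rot: [-3.14, 0.005, -0.433]
wrist_force: [-0.5, 0.4, 0.8]
width: 0.0
grasp_force: 0.0
time_s: 10.05
ee_pos: [0.6395, 0.1177, 0.1458]
ee_rot: [-3.14, 0.005, -0.433]
wrist_force: [-0.6, 0.3, -0.6]
width: 0.0004
grasp_force: 0.0
[0.06650839 0.01941596] [0.63951393 0.11771099 0.14581813] [-3.13978562  0.00530467 -0.43312753]
```

```bash
python3 -m jog '[{"dx":0,"dy":0,"dz":1.8,"rx":0,"ry":0,"rz":0,"gripper":0},{"dx":0,"dy":0,"dz":2,"rx":0,"ry":0,"rz":0,"gripper":0},{"dx":0,"dy":0,"dz":2,"rx":0,"ry":0,"rz":0,"gripper":0},{"dx":0,"dy":0,"dz":2,"rx":0,"ry":0,"rz":0,"gripper":0},{"dx":0,"dy":0,"dz":0,"rx":0,"ry":0,"rz":0,"gripper":0}]'
python3 - <<'E'
from h import *
s=manip.get_state();print(rest(s['ee_pos']),s['ee_pos'])
im,d=snap('scene','s5');a=cv2.imread('pics/s5.png')[180:300,190:350]
cv2.imwrite('pics/s5c.png',cv2.resize(a,(640,480),interpolation=cv2.INTER_CUBIC))
E
```

```text
time_s: 10.47
ee_pos: [0.6364, 0.1188, 0.0649]
ee_rot: [3.141, 0.009, -0.431]
wrist_force: [-1.2, 0.3, -1.3]
width: 0.0001
grasp_force: 0.0
[0.06321744 0.01910631] [0.63639699 0.11881106 0.0649266 ]
```

View pics/s5c.png

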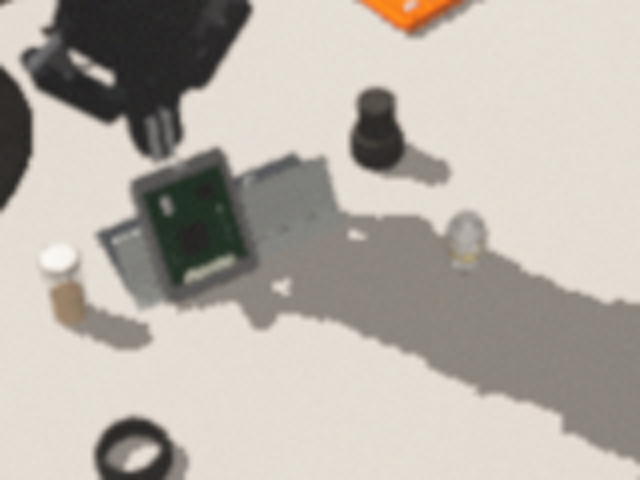

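The board leans on the slope at crop px (195,225), with the closed fingers behind its top edge at (160,140). Now I push it back slowly.

```bash
python3 -m jog '[{"dx":-0.8,"dy":0,"dz":0,"rx":0,"ry":0,"rz":0,"gripper":0},{"dx":-0.6,"dy":0,"dz":0,"rx":0,"ry":0,"rz":0,"gripper":0},{"dx":-0.5,"dy":0,"dz":0,"rx":0,"ry":0,"rz":0,"gripper":0},{"dx":-0.5,"dy":0,"dz":0,"rx":0,"ry":0,"rz":0,"gripper":0},{"dx":-0.5,"dy":0,"dz":0,"rx":0,"ry":0,"rz":0,"gripper":0}]'
python3 - <<'E'
from h import *
s=manip.get_state();print(rest(s['ee_pos']),s['ee_pos'])
im,d=snap('scene','s6');a=cv2.imread('pics/s6.png')[180:300,190:350]
cv2.imwrite('pics/s6c.png',cv2.resize(a,(640,480),interpolation=cv2.INTER_CUBIC))
E
```

```text
time_s: 10.93
ee_pos: [0.6138, 0.1304, 0.0702]
ee_rot: [-3.138, 0.002, -0.433]
wrist_force: [0.3, -0.4, 1.1]
width: 0.0002
grasp_force: 0.1
[0.03786447 0.02009977] [0.61380257 0.13035268 0.07015375]
```

View pics/s6c.png

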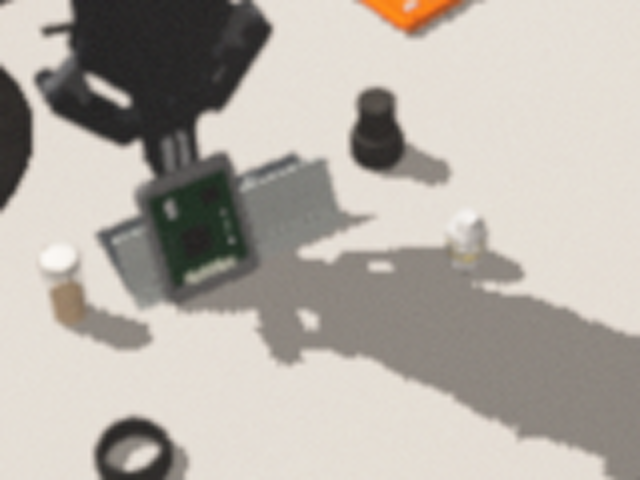

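The board is tipping back and its foot hasn't slid. I'll keep pushing.

```bash
python3 -m jog '[{"dx":-0.5,"dy":0,"dz":0,"rx":0,"ry":0,"rz":0,"gripper":0},{"dx":-0.5,"dy":0,"dz":0,"rx":0,"ry":0,"rz":0,"gripper":0},{"dx":-0.5,"dy":0,"dz":0,"rx":0,"ry":0,"rz":0,"gripper":0},{"dx":-0.5,"dy":0,"dz":0,"rx":0,"ry":0,"rz":0,"gripper":0},{"dx":-0.5,"dy":0,"dz":0,"rx":0,"ry":0,"rz":0,"gripper":0}]'; python3 -m jog '[{"dx":-0.5,"dy":0,"dz":0,"rx":0,"ry":0,"rz":0,"gripper":0},{"dx":-0.5,"dy":0,"dz":0,"rx":0,"ry":0,"rz":0,"gripper":0},{"dx":-0.4,"dy":0,"dz":0,"rx":0,"ry":0,"rz":0,"gripper":0},{"dx":0,"dy":0,"dz":0,"rx":0,"ry":0,"rz":0,"gripper":0},{"dx":0,"dy":0,"dz":0,"rx":0,"ry":0,"rz":0,"gripper":0}]'
python3 - <<'E'
from h import *
s=manip.get_state();print(rest(s['ee_pos']),s['ee_pos'])
im,d=snap('scene','s7');W=cloud('scene',d);a=cv2.imread('pics/s7.png')[180:300,190:350]
p,r=boardpose(W,c=(.53,.16));print(len(p),r,rest(np.array(r[0])/1000))
cv2.imwrite('pics/s7c.png',cv2.resize(a,(640,480),interpolation=cv2.INTER_CUBIC))
E
```

```text
time_s: 11.4
ee_pos: [0.5908, 0.1406, 0.0692]
ee_rot: [-3.139, 0.004, -0.433]
wrist_force: [-0.3, -0.5, -0.4]
width: -0.0001
grasp_force: 0.0
time_s: 11.82
ee_pos: [0.5785, 0.1463, 0.0694]
ee_rot: [-3.139, 0.003, -0.433]
wrist_force: [-0.5, -0.7, -0.1]
width: 0.0006
grasp_force: 0.0
[-0.00089824  0.01979333] [0.57849142 0.14634216 0.06940353]
831 ((536.2453002929688, 151.3145294189453), (87.17497253417969, 100.43141174316406), 65.24114227294922) [-0.04133195  0.00657605]
```

View pics/s7c.png

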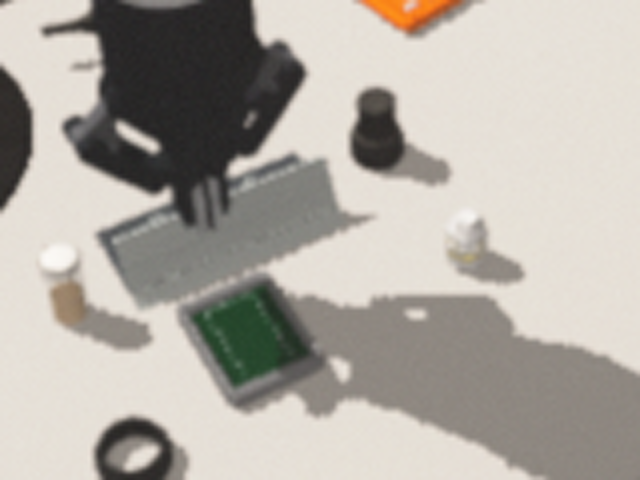

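It fell forward with the solder side up (crop px (250,340)). I'll raise the arm, check that it's flat and nothing else moved, then hand in.

```bash
python3 -m jog '[{"dx":0,"dy":0,"dz":-2,"rx":0,"ry":0,"rz":0,"gripper":0},{"dx":0,"dy":0,"dz":-2,"rx":0,"ry":0,"rz":0,"gripper":0},{"dx":0,"dy":0,"dz":-2,"rx":0,"ry":0,"rz":0,"gripper":0},{"dx":0,"dy":0,"dz":0,"rx":0,"ry":0,"rz":0,"gripper":0},{"dx":0,"dy":0,"dz":0,"rx":0,"ry":0,"rz":0,"gripper":0}]'
python3 - <<'E'
from h import *
np.set_printoptions(precision=4,suppress=True)
im,d=snap('scene','s8');W=cloud('scene',d)
p,r=boardpose(W,c=(.523,.15),zr=(.005,.02),rad=.05);print(len(p),rest(p.mean(0)))
m=(np.hypot(W[...,0]-p[:,0].mean(),W[...,1]-p[:,1].mean())<.025);q=W[m];A=np.c_[q[:,:2],np.ones(len(q))]
k=np.linalg.lstsq(A,q[:,2],rcond=None)[0];print('z',q[:,2].mean(),'tilt deg',np.degrees(np.hypot(*k[:2])))
for nm,c in dict(vial=(.627,.21),obj=(.469,.048),eye=(.562,.009),ring=(.531,.262)).items():
    g=(np.hypot(W[...,0]-c[0],W[...,1]-c[1])<.03)&(W[...,2]>.01);print(nm,W[g].mean(0))
if np.degrees(np.hypot(*k[:2]))<5 and q[:,2].mean()<.014: print(manip.job_done())
E
```

```text
time_s: 12.28
ee_pos: [0.5796, 0.1459, 0.1304]
ee_rot: [-3.137, 0.001, -0.434]
wrist_force: [-0.4, -0.1, -0.0]
width: -0.0002
grasp_force: 0.0
626 [-0.0514  0.019 ]
z 0.3894910735546576 tilt deg 300.8800761351409
vial [0.6109 0.2065 0.2888]
obj [0.4692 0.0561 0.0256]
eye [0.5589 0.018  0.0301]
ring [0.5336 0.2613 0.0133]
```

The arm itself got into that mask, so I'll filter it out.

```bash
python3 - <<'E'
from h import *
im,d=snap('scene');W=cloud('scene',d)
c=O-.0514*ex+.019*ey
q=W[(np.hypot(W[...,0]-c[0],W[...,1]-c[1])<.022)&(W[...,2]<.03)];A=np.c_[q[:,:2],np.ones(len(q))]
k=np.linalg.lstsq(A,q[:,2],rcond=None)[0];t=np.degrees(np.hypot(*k[:2]));print(len(q),q[:,2].mean(),t)
v=W[(np.hypot(W[...,0]-.627,W[...,1]-.21)<.03)&(W[...,2]>.01)&(W[...,2]<.06)];print(v.mean(0))
if t<5 and q[:,2].mean()<.014: print('done',manip.job_done())
E
```

```text
265 0.006655131502133256 0.3907051309489887
[0.62348526 0.21323437 0.03614856]
the job is handed in; nothing more can be done
done None
```

The board is turned over and the job is handed in at about 12 s: it lies flat, solder side up, about 5 cm in front of the slope. The four things around the rest have not moved; I didn't re-measure the dropper bottle, vial_3 and the petri dish, but the arm only passed well above them.

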